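Load the clothes-airer counterweight and pin its keeper

ROBOT

A 6-joint arm with a two-finger parallel gripper is mounted at the origin on the work surface. World frame = base frame: x ahead of the robot, y to its left, z up, the work surface at z = 0. Lengths are in mm, angles in rad, forces in N, time in s.
With the tool pointing down it reaches from about 250 to 775 mm from the base axis. Payload 8.9 kg.
Tool frame: the origin (TCP) lies at the very end of the fingers, on their centre line; the grasp point (between the pads) lies manip.grip_point_offset behind it (manip.grip_point_offset is the distance from the TCP to the grasp point, in mm); z points along the fingers, y is the direction in which the jaws open and shut (so a half turn about z gives the same grasp; the last joint's range is limited). The gripper opens to 85 mm and grips with 20 to 120 N. Pads are 22 mm wide; open, the fingers measure 114 mm over their backs; the gripper's body (76 mm by 85 mm) begins 54 mm behind the grasp point. The pads swing forward as they close: fully open they stand 13 mm farther back than shut.
Start: joints at [1.078, 0.291, -0.153, 1.127, 0, 1.431], TCP at [181.888, 492.484, 231.305] pointing down, gripper open.
Joint ranges: [-2.52, 2.52], [-0.91, 1.74], [-1.3, 1.37], [-1.96, 2.02], [-1.52, 1.47], [-3.14, 3.14]. Speed limits (rad/s): [2.22, 2.22, 2.79, 3.14, 3.14, 3.14].

INTERFACE

Orientations are given as a unit quaternion [x, y, z, w].
In Python, from plant import manip gives the robot as it stands. The module is installed in compiled form; this text tells all that it offers. Calls block until the motion is done:
- manip.goto(position, orientation): joint-space move of the TCP to a pose.
- manip.move_l(position, ori=None, vel=150): straight line of the TCP; ori=None keeps the orientation; vel is the mean speed in mm/s.
- manip.movej(angles): joint-space move.
- manip.move_gripper(opening): opening from 0.0 (shut) to 1.0 (fully open); the grip force is fixed at half the most; returns when the fingers have stopped.
- manip.hold(seconds).
- manip.solve_ik(position, orientation): joint angles nearest the present ones, or None.
- manip.state(): the state.
- manip.camera(name): name is "scene" or "top" or "wrist"; returns a dict with "color" (384x512x3 uint8, red, green, blue), "fx", "fy", "cx", "cy" (pixels), "k1" (the pictures are not rectified: a ray, as slopes to the right and down, at radius r is drawn at 1 + k1 r^2 times it, then the intrinsics apply), "extrinsics" (4x4, takes a point from world to camera coordinates); the wrist camera has in their place "T_tool_cam" (4x4, takes a point from camera to tool coordinates, whose origin is the TCP and whose axes are the flange's). Camera axes: x right, y up, looking along -z (the intrinsics and any distortion apply to the point x, -y, -z); pixel columns grow to the right and rows downward; lengths in mm; the calibration is good to about 2 mm. A picture is of the moment at which its call begins: read the wrist's pose just before it. There is no depth.
A pose or a line that the arm cannot do raises manip.MotionError and nothing moves.
- manip.sign_off(): hands the job in, once; it reports no verdict.
Trained networks look in a picture, given as the dict that the camera call returned (one of the last four; its "shot" number tells which), for a name from the list of things; names that differ only in an ending like _2 or _b are one class to them, and where a whole thing is asked for, a point or a joint stands for the part that bears it (a point fixed in the world has none). Each returns a list of dicts, best first, with "confidence" (0 to 1); they miss things now and then, are a little off and sometimes report something else, mostly with a low value. They report only what shows in the picture. A call takes as long as a camera call.
- manip.silhouettes(picture, target): "mask" (384x512 bool, what is visible of it) and "centre" ([column, row] in pixels, amid what is visible of it).
- manip.mark_of(picture, target): "centre" ([column, row] in pixels: a listed point, or the origin of a listed thing).
The state is a dict: "time_s": time; "joint_positions": joint angles; "qd": joint speeds; "tau": joint torques, N m; "tool_pos": TCP position; "tool_rot": TCP orientation; "force": force on the tool from outside, world axes, zero at the start; "torque": the same for the moment, N m; "gripper_width": opening from 0.0 (shut) to 1.0 (fully open).
Only numpy, scipy, OpenCV 4.12 (cv2) and the standard library are available. Lean on these libraries where they do the work, as an engineer would, in place of code of your own. Each camera call takes 0.05 s, during which the arm holds its last target. There are 200 camera calls.

TASK

Make up the counterweight for the clothes airer: put knobbed steel weights from the ledge onto the spring tray until its pointer has sunk to between the two marks of the gauge, leaving the spare weights on the ledge. Then swing the keeper bar over the tray until the hole in its end lines up with the hole in the fixed lug, take the pin from its wooden block and push it fully home through both, so that its collar sits down on the keeper. Do not disturb the jug, the thimble or the sleeve board.

Things in the scene. Friction and masses are not known exactly. Their poses are not given: they have to be found in the camera images.
- carrier: fixed counterweight carrier on a grey base plate 240 (x) x 200 (y) x 12 mm; origin at the centre of the underside, z up. The tray is over its centre. On its +x side stand the keeper's hinge post (axis at x 85, y 0 mm) and the gauge post (x 80, y -78 mm, 130 mm tall); on its -x side stands the lug (top 116 mm high).
- tray (a joint): sink of the spring tray in m: 0 empty (floor 110 mm above the ledge), grows straight down, stop at 0.070. Spring 145 N/m, so 100 g sinks it 6.8 mm; it settles in about 1 s. The pointer on its +x side is between the two gauge marks (12 mm apart) when this reads 0.039 to 0.051.
- tray_floor (a point): centre of the upper face of the tray's floor; the floor inside is 107 mm (x) by 157 mm (y), axes as the carrier's, with a rim 14 mm above the floor. Open above while the keeper is swung out.
- keeper (a joint): swing of the keeper bar in rad about its upright hinge: 0 lies across the tray with its end hole over the lug hole, positive is swung out to the carrier's +y side (anticlockwise closes, seen from above); range -0.15 to 2.0, no stop at 0; light friction (0.03 N m), stays where it is left.
- keeper_knob (a point): centre of the upright black knob on the keeper bar, 16 mm across and 30 mm high, 105 mm from the hinge axis; its foot is on the bar's top, 15 mm below this point.
- keeper_eye (a point): centre of the mouth of the hole in the keeper's end, 170 mm from the hinge axis, on the eye's upper face, 128 mm above the ledge; eye 34 x 34 mm and 10 mm thick, hole 12.5 mm through, rim bevelled 2 mm.
- lug_hole (a point): centre of the mouth of the hole in the fixed lug, on the lug's upper face, 116 mm above the ledge (2 mm below the keeper's eye); lug 34 x 34 x 16 mm, hole 12.5 mm straight down and through; axes as the carrier's.
- pin_block: fixed drilled wooden block 56 x 56 x 42 mm that holds the pin upright before use; origin at the centre of its underside.
- pin_head (a point): centre of the hinge pin, in its head: round black grip 18 mm across and 20 mm high (10 mm above and below this point); below it a collar 22 mm across, 4 mm thick, then a 10 mm shank 36 mm long with an 8 mm tapered tip. The pin stands upright with its shank in the block, its collar on the block's top. 60 g.
- pin_tip (a point): tip of the pin's shank, 50 mm below pin_head; z runs up the pin. When the pin is home it is 24 mm below lug_hole.
- big1_knob (a point): steel scale weight: disc 46 mm across and 16 mm thick with a round grip knob 18 mm across and 18 mm high standing on its middle; about 240 g, any one may be up to 15 % lighter or heavier. This point is the centre of the knob, 25 mm above the weight's underside; z is up the knob. May be absent (None).
- big2_knob (a point): steel scale weight: disc 46 mm across and 16 mm thick with a round grip knob 18 mm across and 18 mm high standing on its middle; about 240 g, any one may be up to 15 % lighter or heavier. This point is the centre of the knob, 25 mm above the weight's underside; z is up the knob. May be absent (None).
- small1_knob (a point): steel scale weight: disc 34 mm across and 14 mm thick with a round grip knob 14 mm across and 18 mm high standing on its middle; about 120 g, any one may be up to 15 % lighter or heavier. This point is the centre of the knob, 23 mm above the weight's underside; z is up the knob. May be absent (None).
- small2_knob (a point): steel scale weight: disc 34 mm across and 14 mm thick with a round grip knob 14 mm across and 18 mm high standing on its middle; about 120 g, any one may be up to 15 % lighter or heavier. This point is the centre of the knob, 23 mm above the weight's underside; z is up the knob. May be absent (None).
- small3_knob (a point): steel scale weight: disc 34 mm across and 14 mm thick with a round grip knob 14 mm across and 18 mm high standing on its middle; about 120 g, any one may be up to 15 % lighter or heavier. This point is the centre of the knob, 23 mm above the weight's underside; z is up the knob. May be absent (None).
- small4_knob (a point): steel scale weight: disc 34 mm across and 14 mm thick with a round grip knob 14 mm across and 18 mm high standing on its middle; about 120 g, any one may be up to 15 % lighter or heavier. This point is the centre of the knob, 23 mm above the weight's underside; z is up the knob. May be absent (None).
- small5_knob (a point): steel scale weight: disc 34 mm across and 14 mm thick with a round grip knob 14 mm across and 18 mm high standing on its middle; about 120 g, any one may be up to 15 % lighter or heavier. This point is the centre of the knob, 23 mm above the weight's underside; z is up the knob. May be absent (None).
- jug: bystander: red plastic measuring jug 104 mm across and 125 mm tall, origin under its centre.
- thimble: bystander: steel thimble 18 mm across, 25 mm tall, origin under its centre.
- board_end (a point): bystander: folded sleeve board 110 x 420 x 68 mm lying along y on the far side; this point is on its top, 40 mm from its left (+y) end. (A fixed white hanger bin, 200 mm tall, stands off to the far right, out of the way.)

How it is judged (in metres and radians):
On the way, in this order (a step that is already met when the one before it is completed fails the run):
1. the tray is loaded so that its pointer rests between the two marks (value of joint tray between 0.039 and 0.051 m and velocity of joint tray between -0.004 and 0.004 m/s), for 0.5 s.
2. the keeper is swung over and the pin is home through its eye and the lug (z of pin_tip in the frame of lug_hole below -0.021 m and horizontal distance between pin_tip and lug_hole below 0.004 m and horizontal distance between keeper_eye and lug_hole below 0.005 m and angle between pin_tip's own z axis and vertical below 0.12 rad), for 0.3 s.
At the end, for the whole second after the job is handed in: the tray rests 39 to 51 mm down (between the marks); the keeper hole is within 5 mm of the lug hole; the pin stands upright (0.12 rad) through both, tip at least 21 mm below the lug top (collar within 3 mm of the keeper) and within 4 mm of its axis; no weight is off the ledge (all of step 2 and value of joint tray between 0.039 and 0.051 m and height (world z) of each of big1_knob, big2_knob, small1_knob, small2_knob, small3_knob, small4_knob, small5_knob above 0 m and velocity of joint tray between -0.01 and 0.01 m/s); the robot touches nothing.
It fails at once if a bystander (jug, thimble or sleeve board) is shifted by more than 3 cm (distance of any of jug, thimble, board_end from where it was at the start of the episode above 0.03 m).
Of big1, big2 only 1 to 2 are there at a start; the rules pass over those that are not, and their reading is None.
Of small1, small2, small3, small4, small5 only 4 to 5 are there at a start; the rules pass over those that are not, and their reading is None.
At some moment in a run one of big1, big2, small1, small2, small3, small4, small5 may be knocked a few centimetres aside while the robot is not near it.
It also fails if it takes over 210 s, if anything falls off the work surface, if the arm or the gripper's body presses on something with over 40 N, if the wrist force passes 120 N, or if a joint passes its speed limit or range.

## Working session

There is one attempt and no reset: what is moved stays moved. The work goes in short steps, each a Python script; the robot and the scene stay as the last script left them, time stands still between calls to the robot, and variables do not carry over. Pictures are saved under pics/ and viewed, about 12 in all and at most 16, crops included, and the job is handed in when it is done.

```bash
mkdir -p pics; cat > h.py <<'E'
import numpy as np, cv2
from scipy.spatial.transform import Rotation as R
from plant import manip
def ray(pic,px,tool=None):
    """world origin, direction of the pixel"""
    u=(px[0]-pic["cx"])/pic["fx"]; v=(px[1]-pic["cy"])/pic["fy"]
    rd=np.hypot(u,v); r=rd
    for _ in range(30): r=rd/(1+pic["k1"]*r*r)
    s=r/rd if rd>1e-9 else 1
    d=np.array([u*s,-v*s,-1.])
    if "extrinsics" in pic:
        E=np.array(pic["extrinsics"]); Rm=E[:3,:3].T; o=-Rm@E[:3,3]
    else:
        T=np.array(pic["T_tool_cam"]); Rt=R.from_quat(tool["tool_rot"]).as_matrix()
        Rm=Rt@T[:3,:3]; o=Rt@T[:3,3]+np.array(tool["tool_pos"])
    d=Rm@d; return o,d/np.linalg.norm(d)
def atz(pic,px,z,tool=None):
    o,d=ray(pic,px,tool); return o+d*(z-o[2])/d[2]
def tri(rays):
    A=np.zeros((3,3));b=np.zeros(3)
    for o,d in rays:
        P=np.eye(3)-np.outer(d,d);A+=P;b+=P@o
    p=np.linalg.solve(A,b)
    return p,max(np.linalg.norm((np.eye(3)-np.outer(d,d))@(p-o)) for o,d in rays)
def save(pic,name): cv2.imwrite(f"pics/{name}.png",pic["color"][:,:,::-1])
def down(yaw=0): # tool z down; jaws (tool y) along world direction yaw
    y=np.array([np.cos(yaw),np.sin(yaw),0]);z=np.array([0,0,-1.])
    return R.from_matrix(np.c_[np.cross(y,z),y,z]).as_quat()
E
python3 - <<'E'
from h import *
print(manip.state(), manip.grip_point_offset)
P={n:manip.camera(n) for n in("scene","top","wrist")}
for n in P: save(P[n],n+"0"); print(n,P[n]["fx"],P[n]["k1"], P[n].get("T_tool_cam"))
for n in("scene","top"):print(ray(P[n],(P[n]["cx"],P[n]["cy"])))
for t in "carrier tray_floor keeper_knob keeper_eye lug_hole pin_block pin_head pin_tip big1_knob small1_knob jug thimble board_end".split():
    for n in("scene","top"):
        print(t,n,[(np.round(m["centre"],1).tolist(),round(m["confidence"],2)) for m in manip.mark_of(P[n],t)])
cv2.imwrite("pics/both.png",np.vstack([P[n]["color"][:,:,::-1] for n in("scene","top")]))
E
```

```text
{'time_s': 0.0, 'joint_positions': array([ 1.07771402e+00,  2.91300324e-01, -1.54089821e-01,  1.12670162e+00,
        4.74508778e-06,  1.43153612e+00]), 'qd': array([-0.00082437, -0.00152263,  0.00097059,  0.00052603,  0.00149104,
       -0.00052192]), 'tau': array([ 1.15732168e-03, -5.37132239e+01,  3.31372583e+01,  1.56297121e-02,
       -1.64527592e-05,  2.13994105e-05]), 'tool_pos': array([181.67920311, 492.11381369, 230.73551456]), 'tool_rot': array([ 1.75989643e-01,  9.84391805e-01, -6.14877249e-04, -2.03650638e-04]), 'force': array([ 0.08851122, -0.03766533,  0.49808211]), 'torque': array([-0.05462255, -0.02883131,  0.01676202]), 'gripper_width': 1.0022193383127904} 18.700000000000003
scene 362.192645345529 -0.11892293840081124 None
top 385.87632650499665 0.04153595304388636 None
wrist 282.30915988351893 0.02151933510672239 [[ 2.78108020e-04  9.49353543e-01  3.14209760e-01  8.14665710e+01]
 [ 9.99999798e-01 -4.43338064e-04  4.54398991e-04  3.29269476e-01]
 [ 5.70686438e-04  3.14209571e-01 -9.49353475e-01 -1.41979993e+02]
 [ 0.00000000e+00  0.00000000e+00  0.00000000e+00  1.000
[... 645 characters left out ...]
.87), ([246.9, 146.5], 0.25)]
lug_hole top [([211.1, 228.5], 0.93), ([324.3, 255.0], 0.43)]
pin_block scene [([196.2, 199.6], 0.66), ([228.3, 195.8], 0.49)]
pin_block top [([288.1, 191.8], 0.89), ([293.9, 249.9], 0.15)]
pin_head scene [([228.3, 184.1], 0.51)]
pin_head top [([292.6, 190.2], 0.51)]
pin_tip scene []
pin_tip top []
big1_knob scene []
big1_knob top []
small1_knob scene [([268.9, 170.8], 0.65)]
small1_knob top []
jug scene []
jug top [([91.0, 254.6], 0.84)]
thimble scene [([189.3, 150.2], 0.43), ([261.5, 207.2], 0.27), ([275.1, 172.9], 0.25)]
thimble top [([223.5, 197.2], 0.72), ([391.0, 191.8], 0.37)]
board_end scene [([195.3, 200.1], 0.67)]
board_end top [([291.8, 146.1], 0.64)]
```

View pics/both.png

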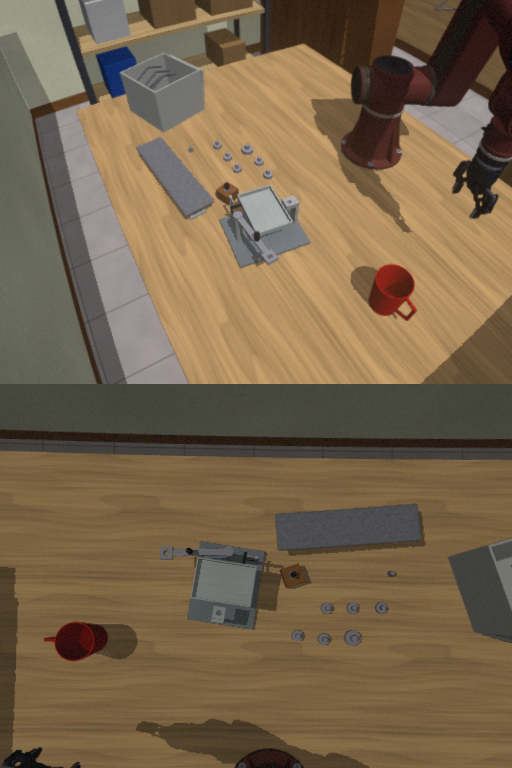

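```bash
python3 - <<'E'
from h import *
p=manip.camera("top"); s=manip.camera("scene")
for n,px,z in [("a",(327,224),25),("b",(353,224),25),("c",(382,224),25),("d",(298,252),25),("e",(324,255),25),("f",(353,254),25),("thimble",(391.5,190),12),("pin",(292.6,190.2),56),("jug",(75,256),125),("knob",(192.5,167),143),("eye",(163.6,168.8),128),("lug",(211.1,228.5),116),("floor",(221.8,198.1),110),("base",(226.7,202.7),0)]:
    print(n,atz(p,px,z).round())
for t in["big1_knob","small1_knob"]:
  print(t,[(np.round(m["centre"]).tolist(),round(m["confidence"],2),int(m["mask"].sum())) for m in manip.silhouettes(p,t)])
for a,b in [((192.5,167),(256.6,238.6)),((163.6,168.8),(269.4,255.2)),((211.1,228.5),(292.1,200.7)),((292.6,190.2),(228.3,184.1)),((221.8,198.1),(261.5,208.5))]:
  q,e=tri([ray(p,a),ray(s,b)]);print(q.round(),e.round(1))
c=np.array([500,-70,300.])
manip.goto(c,down(np.pi/2)); print(manip.state()["time_s"])
st=manip.state(); w=manip.camera("wrist"); save(w,"w1")
for t,z in [("big1_knob",25),("small1_knob",25),("pin_head",56),("lug_hole",116),("thimble",0),("keeper_eye",128),("tray_floor",110)]:
  print(t,[(np.round(m["centre"]).tolist(),round(m["confidence"],2),atz(w,m["centre"],z,st).round()) for m in manip.mark_of(w,t)])
x0,y0=140,160
cv2.imwrite("pics/w1.png",np.vstack([w["color"][:,:,::-1],cv2.resize(p["color"][140:270,150:410,::-1],(512,256))]))
E
```

```text
a [ 534. -168.   25.]
b [ 535. -245.   25.]
c [ 536. -331.   25.]
d [450. -81.  25.]
e [ 442. -158.   25.]
f [ 446. -244.   25.]
thimble [ 640. -366.   12.]
pin [630. -61.  56.]
jug [439. 525. 125.]
knob [680. 219. 143.]
eye [676. 300. 128.]
lug [515. 168. 116.]
floor [600. 141. 110.]
base [594. 134.   0.]
big1_knob []
small1_knob []
[679. 225. 124.] 4.4
[676. 298. 133.] 1.2
[515. 166. 133.] 0.4
[626. -58.  66.] 3.9
[602. 138. 120.] 3.7
3.9667
big1_knob [([260.0, 241.0], 0.6, array([650., -61.,  25.])), ([267.0, 310.0], 0.58, array([789., -48.,  25.]))]
small1_knob [([250.0, 118.0], 0.88, array([451., -77.,  25.]))]
pin_head []
lug_hole [([262.0, 242.0], 0.73, array([600., -60., 116.])), ([381.0, 206.0], 0.68, array([550.,  86., 116.])), ([438.0, 177.0], 0.63, array([512., 148., 116.]))]
thimble [([85.0, 225.0], 0.72, array([ 631., -360.,    0.])), ([435.0, 178.0], 0.34, array([547., 221.,   0.]))]
keeper_eye []
tray_floor [([412.0, 240.0], 0.79, array([600., 135., 110.]))]
```

View pics/w1.png

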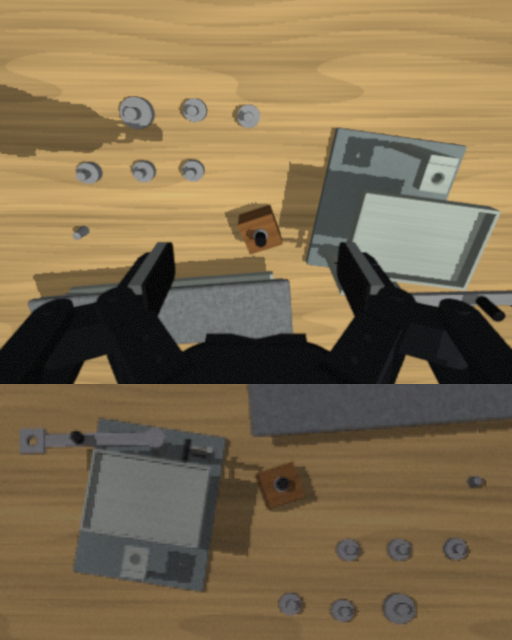

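```bash
cat > pp.py <<'E'
from h import *
TH=-0.20; C=np.array([600,140.])
cx=np.array([np.cos(TH),np.sin(TH)]); cy=np.array([-np.sin(TH),np.cos(TH)])
KN={"big":25,"small":23}; TOP={"big":16,"small":14}; Q=down(TH)
def find(kind,xy,hz=130,rad=40):
    st=manip.state(); w=manip.camera("wrist"); c=[]
    for m in manip.mark_of(w,kind+"1_knob"):
        p=atz(w,m["centre"],KN[kind],st)[:2]; c.append((np.linalg.norm(p-xy),p,m["confidence"]))
    c=[k for k in c if k[0]<rad]
    return w,(max(c,key=lambda k:k[2]) if c else None)
def fz():
    f=[]
    for _ in range(10): manip.hold(0.03); f.append(manip.state()["force"][2])
    return np.mean(f)
def pick(kind,xy,tag):
    xy=np.array(xy,float)
    for k in range(2):
        manip.goto([*xy,130],Q) if k==0 else manip.move_l([*xy,100],Q)
        w,r=find(kind,xy); print("seen",r)
        if r is None: save(w,tag); print("none"); return False
        xy=r[1]
    f0=fz(); manip.move_gripper(0.5)
    manip.move_l([*xy,TOP[kind]+2.5],Q,vel=100)
    manip.move_gripper(0); g=manip.state()["gripper_width"]
    manip.move_l([*xy,80],Q,vel=150); f1=fz()
    print(kind,"grip mm",g*85,"then",manip.state()["gripper_width"]*85,"g",(f0-f1)/9.81*1000)
    return g*85>9
def place(kind,slot,h):
    xy=C+slot[0]*cx+slot[1]*cy
    manip.move_l([*manip.state()["tool_pos"][:2],240],Q,vel=250)
    manip.goto([*xy,240],Q)
    z=h+TOP[kind]+2.5
    manip.move_l([*xy,z+2],Q,vel=120); print("force at place",manip.state()["force"])
    manip.move_gripper(0.45); manip.move_l([*xy,240],Q,vel=200)
    print("t",manip.state()["time_s"])
E
python3 - <<'E'
from pp import *
if pick("big",(446,-244),"n1"):
    w=manip.camera("wrist"); save(w,"w2")
    place("big",(-18,-48),110)
    manip.goto([*(C-30*cx),300],down(np.pi/2)); manip.hold(1)
    st=manip.state(); w=manip.camera("wrist"); t=manip.camera("top")
    for n,z in [("lug_hole",116),("tray_floor",94),("keeper_eye",128),("keeper_knob",143),("carrier",0)]:
        for P,s in((w,st),(t,None)):
            print(n,[(np.round(m["centre"]).tolist(),round(m["confidence"],2),atz(P,m["centre"],z,s).round()) for m in manip.mark_of(P,n)])
    cv2.imwrite("pics/w3.png",np.hstack([w["color"][:,:,::-1]]))
E
```

```text
seen None
none
```

```bash
python3 - <<'E'
from pp import *
print(manip.state()["tool_pos"])
st=manip.state(); w=manip.camera("wrist"); save(w,"n2")
for n in["big1_knob","big2_knob","small1_knob"]:
  print(n,[(m["centre"],m["confidence"],atz(w,m["centre"],25,st)) for m in manip.mark_of(w,n)])
  print(n,[(m["centre"],m["confidence"],m["mask"].sum()) for m in manip.silhouettes(w,n)])
E
```

```text
[ 446.60722038 -243.85968034  130.54914457]
big1_knob []
big1_knob []
big2_knob []
big2_knob [([251.9, 186.4], 0.72, np.int64(1776))]
small1_knob []
small1_knob [([220.2, 3.4], 0.57, np.int64(369))]
```

View pics/n2.png

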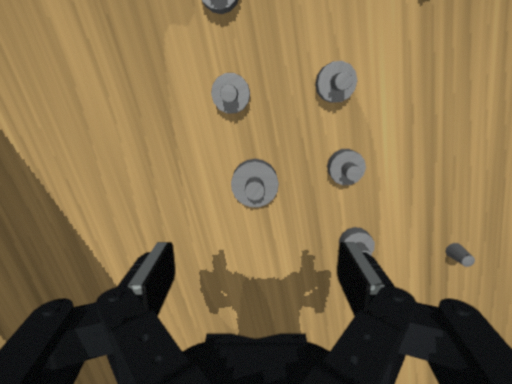

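```bash
cat > patch.py <<'E'
s=open("pp.py").read()
a=s.index("def find"); b=s.index("def fz")
new='''def find(kind,xy,hz=130,rad=40):
    """disc by its grey colour (component nearest the expected place), networks as a cross-check"""
    st=manip.state(); w=manip.camera("wrist"); c=[]
    hsv=cv2.cvtColor(w["color"],cv2.COLOR_RGB2HSV)
    m=((hsv[:,:,1]<70)&(hsv[:,:,2]>70)).astype(np.uint8)
    m=cv2.morphologyEx(m,cv2.MORPH_CLOSE,np.ones((9,9)))
    n,_,sta,cen=cv2.connectedComponentsWithStats(m)
    for i in range(1,n):
        x,y,ww,hh,A=sta[i]
        if A<300 or ww>1.6*hh or hh>1.6*ww or x==0 or y==0: continue
        p=atz(w,cen[i],TOP[kind]*.7,st)[:2]
        o,d=ray(w,cen[i],st); D=np.linalg.norm(o-[*p,10])*np.sqrt(4*A/np.pi)/w["fx"]
        c.append((np.linalg.norm(p-xy),p,D))
    c=sorted([k for k in c if k[0]<rad and (k[2]>41)==(kind=="big")],key=lambda k:k[0])
    for nm in ([kind+str(i)+"_knob" for i in((1,2) if kind=="big" else (1,2))]):
        for k in manip.mark_of(w,nm):
            p=atz(w,k["centre"],KN[kind],st)[:2]
            if np.linalg.norm(p-xy)<rad: print("  net",nm,p.round(1),round(k["confidence"],2))
    return w,(c[0] if c else None)
'''
open("pp.py","w").write(s[:a]+new+s[b:])
E
python3 patch.py; cat > run1.py <<'E'
from pp import *
if pick("big",(446,-244),"n3"):
    w=manip.camera("wrist"); save(w,"w2")
    place("big",(-18,-48),110)
    manip.goto([*(C-30*cx),300],down(np.pi/2)); manip.hold(1)
    st=manip.state(); w=manip.camera("wrist"); t=manip.camera("top")
    for n,z in [("lug_hole",116),("tray_floor",94),("keeper_eye",128),("keeper_knob",143),("carrier",0)]:
        for P,s in((w,st),(t,None)):
            print(n,[(np.round(m["centre"]).tolist(),round(m["confidence"],2),atz(P,m["centre"],z,s).round()) for m in manip.mark_of(P,n)])
    cv2.imwrite("pics/w3.png",np.hstack([w["color"][:,:,::-1]]))
E
python3 run1.py
```

```text
net big2_knob [ 441.  -242.8] 0.69
seen (np.float64(1.1756980061021665), array([ 444.83345911, -243.85354813]), np.float64(46.68198174353006))
  net big2_knob [ 444.7 -244.3] 0.65
seen (np.float64(0.18450390450976525), array([ 445.01772175, -243.86298053]), np.float64(46.73042151432855))
big grip mm 15.216547630890123 then 15.168691076438465 g 232.8688402956628
force at place [ 0.15269819 -0.24862385 -2.13247751]
t 14.35
lug_hole [([259.0, 117.0], 0.95, array([514., 150., 116.])), ([114.0, 196.0], 0.64, array([608., -27., 116.])), ([249.0, 165.0], 0.46, array([569., 138., 116.]))]
lug_hole [([215.0, 230.0], 0.86, array([511., 156., 116.])), ([353.0, 224.0], 0.43, array([ 534., -221.,  116.]))]
tray_floor [([247.0, 181.0], 0.69, array([595., 135.,  94.])), ([258.0, 118.0], 0.19, array([515., 149.,  94.]))]
tray_floor [([223.0, 196.0], 0.82, array([607., 139.,  94.]))]
keeper_eye [([371.0, 247.0], 0.97, array([671., 291., 128.]))]
keeper_eye []
keeper_knob [([324.0, 261.0], 0.94, array([682., 229., 143.]))]
keeper_knob [([288.0, 192.0], 0.65, array([616., -40., 143.]))]
carrier [([248.0, 164.0], 0.73, array([595., 134.,   0.])), ([372.0, 248.0], 0.52, array([747., 351.,   0.]))]
carrier [([226.0, 202.0], 0.87, array([595., 137.,   0.]))]
```

View pics/w3.png

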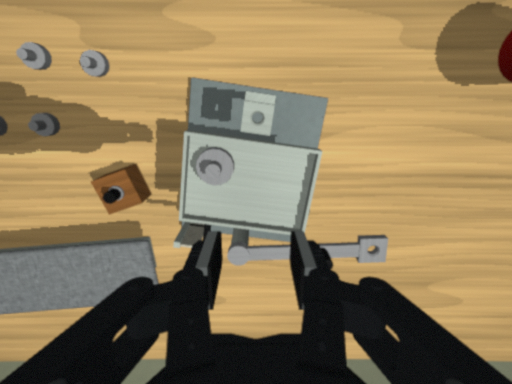

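```bash
sed -i 's/^TH=.*/TH=-0.17; C=np.array([596,136.])/; s/rad=40/rad=50/; s/    return g\*85>9/    return (f0-f1)\/9.81*1000 if g*85>9 else 0/' pp.py
cat > run2.py <<'E'
from pp import *
M=233; 
for xy,slot in [((450,-81),(-25,5)),((442,-158),(-25,50)),((534,-168),(25,50))]:
    g=pick("small",xy,"n4")
    if not g>70: print("FAIL");break
    place("small",slot,110-M*9.81/145); M+=g
    print("M",M,"sink",M*9.81/145)
manip.goto([*(C-30*cx),320],down(np.pi/2)); manip.hold(1)
w=manip.camera("wrist"); save(w,"w4")
E
python3 run2.py
```

```text
net small1_knob [449.9 -80.1] 0.97
seen (np.float64(2.092484015151696), array([448.86033506, -79.24510593]), np.float64(34.319571051680064))
  net small1_knob [448.3 -80.2] 0.72
seen (np.float64(0.2689445972018364), array([449.12926372, -79.24803371]), np.float64(34.433302305206404))
small grip mm 10.837555574657166 then 11.44468462259429 g 167.43351150468533
force at place [ 0.93315757  0.68120287 -0.3295378 ]
t 26.2667
M 400.4335115046853 sink 27.09139826111009
  net small1_knob [ 438.7 -159.5] 0.19
  net small2_knob [ 440.1 -158.1] 0.71
seen (np.float64(1.6002004540649004), array([ 440.4664109 , -158.45688725]), np.float64(34.3215233335077))
  net small2_knob [ 441.6 -159.6] 0.65
seen (np.float64(0.17015461229343096), array([ 440.62653521, -158.51444415]), np.float64(34.32232260551497))
small grip mm 11.23514190310195 then 10.83096140220674 g 117.3830024498097
force at place [ 0.04703428 -0.14176759 -1.36360306]
t 35.7833
M 517.816513954495 sink 35.032965530300665
seen (np.float64(1.4108693600849829), array([ 532.60550128, -167.78569723]), np.float64(34.32897702072902))
seen (np.float64(0.17499315378827998), array([ 532.76429489, -167.7121636 ]), np.float64(34.3256724583549))
small grip mm 11.324142689615982 then 11.130232794724401 g 91.14843526967931
force at place [-2.24610241 -1.20502326  3.42274987]
t 45.4667
M 608.9649492241743 sink 41.19962863371828
```

View pics/w4.png

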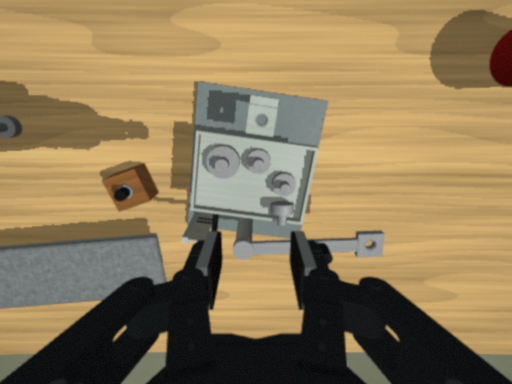

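```bash
python3 - <<'E'
from pp import *
manip.goto([*(C-60*cx+20*cy),240],down(np.pi/2)); manip.hold(0.3)
w=manip.camera("wrist"); s=manip.camera("scene")
cv2.imwrite("pics/w5.png",np.hstack([w["color"][60:330,100:440,::-1],cv2.resize(s["color"][170:275,210:320,::-1],(283,270),interpolation=cv2.INTER_CUBIC)]))
E
```

```text
(no output)
```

View pics/w5.png

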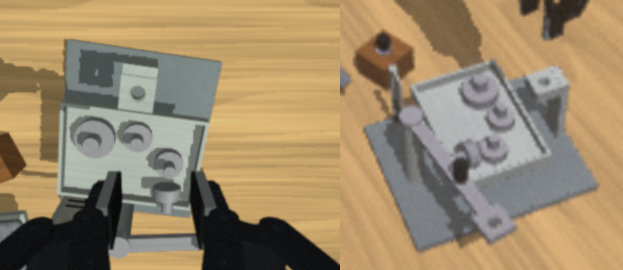

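```bash
cat > look.py <<'E'
from pp import *
def view_pose(target,az,el,L):
    T=np.array(manip.camera_T)
    v=np.array([np.cos(az)*np.cos(el),np.sin(az)*np.cos(el),-np.sin(el)])
    r=np.cross(v,[0,0,1]); r/=np.linalg.norm(r); u=np.cross(r,v)
    Rc=np.c_[r,u,-v]; Rt=Rc@T[:3,:3].T
    return target-L*v-Rt@T[:3,3], R.from_matrix(Rt).as_quat()
E
python3 - <<'E'
import look; from look import *
w=manip.camera("wrist"); manip.camera_T=np.array(w["T_tool_cam"])
import pickle; pickle.dump(manip.camera_T,open("T.pkl","wb"))
g=np.array([*(C+80*cx-78*cy),75]); print(g)
for az in np.radians([60,80,100,120,140,20,0,-30]):
  for el in np.radians([15,25,35,45]):
    for L in(200,260,320,400):
      p,q=view_pose(g,az,el,L)
      j=manip.solve_ik(p,q)
      if j is not None: print(np.degrees([az,el]).round(),L,p.round(),np.round(j,1))
E
```

```text
[661.65055813  45.58980026  75.        ]
[60. 25.] 200 [636.   3.  62.] [-0.7  1.1 -0.1  1.2  1.4  0.7]
[60. 25.] 260 [609. -44.  88.] [-0.8  1.1 -0.1  1.5  1.3  0.5]
[60. 25.] 320 [582. -91. 113.] [-0.9  1.1 -0.   1.6  1.2  0.3]
[60. 25.] 400 [ 546. -154.  147.] [-1.   1.1  0.   1.8  1.1  0.2]
[60. 35.] 200 [636.   2.  71.] [-0.6  0.9 -0.3  0.7  1.3  1.2]
[60. 35.] 260 [611. -41. 105.] [-0.7  0.9 -0.2  1.   1.2  0.9]
[60. 35.] 320 [586. -84. 140.] [-0.8  0.9 -0.2  1.3  1.2  0.8]
[60. 35.] 400 [ 554. -140.  186.] [-0.9  0.9 -0.1  1.5  1.1  0.6]
[60. 45.] 200 [636.   2.  80.] [-0.6  0.8 -0.4  0.6  1.1  1.4]
[60. 45.] 260 [614. -35. 122.] [-0.7  0.7 -0.3  0.8  1.1  1.2]
[60. 45.] 320 [593. -72. 165.] [-0.8  0.7 -0.3  1.1  1.1  1.1]
[60. 45.] 400 [ 565. -121.  221.] [-0.9  0.7 -0.1  1.3  1.   0.9]
[80. 25.] 200 [653.  -3.  62.] [-0.6  1.4  0.5  2.   1.1  0.3]
[80. 35.] 200 [652.  -5.  71.] [-0.6  1.2  0.3  1.6  1.1  0.6]
[80. 35.] 260 [644. -53. 105.] [-0.7  1.2  0.4  1.8  1.   0.5]
[80. 35.] 320 [ 635. -102.  140.] [-0.7  1.2  0.5  1.9  1.   0.4]
[80. 45.] 200 [652.  -5.  80.] [-0.6  1
[... 291 characters left out ...]
200 [613.  29.  80.] [-0.4  0.8 -1.2 -1.4  0.7  2.7]
[20. 45.] 400 [481. -20. 221.] [-0.8 -0.1 -1.3 -0.3  1.   2.3]
[-30.  25.] 400 [462. 162. 147.] [ 0.9  0.9 -1.2 -1.5 -1.3 -2.6]
[-30.  35.] 200 [618.  72.  71.] [ 0.4  1.  -1.1 -1.6 -0.9 -2.8]
[-30.  35.] 260 [575.  96. 105.] [ 0.5  0.8 -1.1 -1.4 -1.  -2.7]
[-30.  35.] 320 [532. 121. 140.] [ 0.6  0.7 -1.2 -1.2 -1.1 -2.6]
[-30.  35.] 400 [476. 154. 186.] [ 0.8  0.5 -1.1 -0.7 -1.2 -2.3]
[-30.  45.] 200 [618.  72.  80.] [ 0.4  0.7 -1.  -1.1 -0.8 -2.6]
[-30.  45.] 260 [581.  93. 122.] [ 0.4  0.5 -1.1 -0.9 -0.8 -2.6]
[-30.  45.] 320 [544. 114. 165.] [ 0.5  0.4 -1.1 -0.6 -0.9 -2.5]
[-30.  45.] 400 [495. 142. 221.] [ 0.7  0.2 -1.  -0.2 -1.  -2.3]
```

```bash
sed -i 's/np.array(manip.camera_T)/__import__("pickle").load(open("T.pkl","rb"))/' look.py
cat > gauge.py <<'E'
import sys
from look import *
g=np.array([*(C+80*cx-78*cy),75])
manip.goto([500,-100,280],down(np.pi/2))
p,q=view_pose(g,np.radians(60),np.radians(25),400)
manip.goto(p,q); manip.hold(0.5)
w=manip.camera("wrist"); print(manip.state()["time_s"])
cv2.imwrite(f"pics/{sys.argv[1]}.png",cv2.resize(w["color"][110:270,170:370,::-1],(750,600),interpolation=cv2.INTER_CUBIC))
import pickle; pickle.dump((w,manip.state()),open(sys.argv[1]+".pkl","wb"))
E
python3 gauge.py g1
```

```text
51.7167
```

View pics/g1.png

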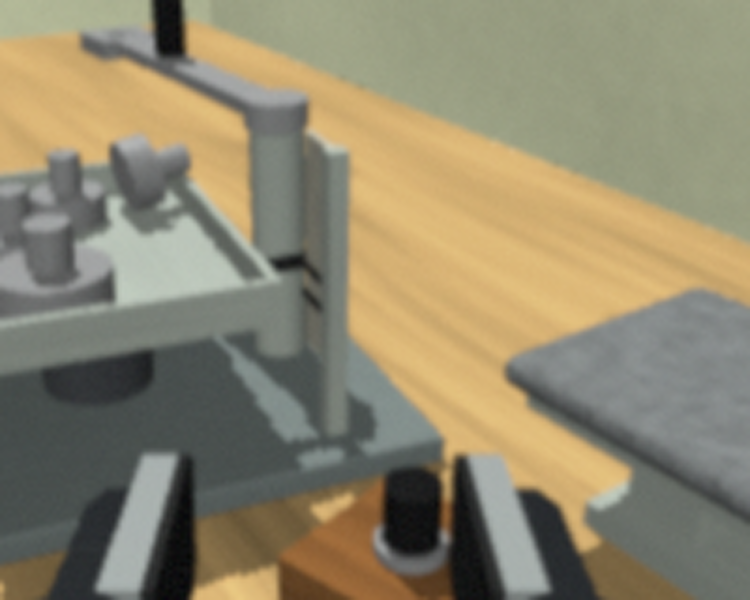

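```bash
cat > run3.py <<'E'
import pp; from pp import *
pp.Q=down(TH+np.pi/2)
manip.goto([535,-245,200],pp.Q)
g=pick("small",(535,-245),"n5")
if g>50:
    place("small",(18,-18),70.5)
E
python3 run3.py && python3 gauge.py g2
```

```text
seen (np.float64(1.7836522644697292), array([ 534.1355426 , -246.56016948]), np.float64(34.37241116810216))
seen (np.float64(0.6694848907688524), array([ 533.57084753, -246.20054537]), np.float64(34.314771822248346))
small grip mm 11.218556139766877 then 11.439803126387899 g 120.68885990863897
force at place [ 0.18510992  0.1110019  -1.37690723]
t 61.4917
64.1333
```

View pics/g2.png

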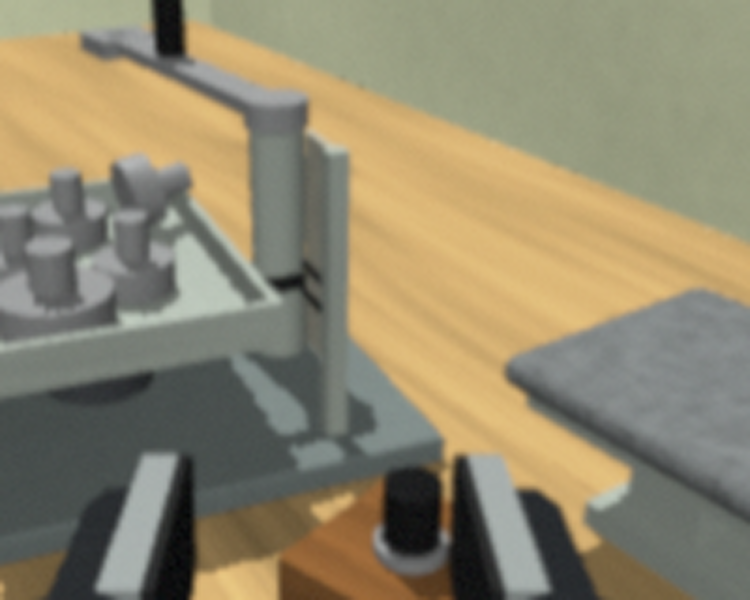

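```bash
cat > meas.py <<'E'
from look import *
def meas(name,xy,z,tz,yaws=(TH,TH+np.pi),size=40):
    out=[];crops=[]
    for yaw in yaws:
        manip.goto([*xy,tz],down(yaw)); manip.hold(0.3)
        st=manip.state(); w=manip.camera("wrist")
        c=[(m["confidence"],m["centre"],atz(w,m["centre"],z,st)[:2]) for m in manip.mark_of(w,name)]
        c=[k for k in c if np.linalg.norm(k[2]-xy)<40]
        if c:
            k=max(c,key=lambda k:k[0]); out.append(k[2]); print(name,round(yaw,2),round(k[0],2),np.round(k[1]),k[2].round(1))
            u,v=np.round(k[1]).astype(int)
        else: u,v=256,190; print(name,"none")
        im=w["color"][max(v-size,0):v+size,max(u-size,0):u+size,::-1]
        im=cv2.resize(im,(250,250),interpolation=cv2.INTER_NEAREST); cv2.drawMarker(im,(125,125),(0,0,255),0,15,1)
        crops.append(im)
    return np.mean(out,0) if out else None,np.vstack(crops)
E
python3 - <<'E'
from meas import *
manip.goto([500,-100,280],down(TH))
I=[]
for n,xy,z,tz in [("pin_head",(626,-59),56,165),("lug_hole",(514,152),116,225),("keeper_eye",(673,295),128,240)]:
    m,c=meas(n,xy,z,tz,yaws=(TH,TH+np.pi)); I.append(c); print(n,m)
cv2.imwrite("pics/m1.png",np.hstack(I)); print(manip.state()["time_s"])
E
```

```text
pin_head -0.17 0.56 [259. 188.] [628.  -62.8]
pin_head 2.97 0.62 [251. 186.] [629.8 -59.3]
pin_head [628.94435375 -61.05634675]
lug_hole -0.17 0.71 [261. 192.] [517.3 145.9]
lug_hole 2.97 0.93 [255. 177.] [512.7 144.3]
lug_hole [515.02282224 145.12816708]
keeper_eye -0.17 0.56 [260. 187.] [675.6 292.3]
keeper_eye 2.97 0.97 [251. 185.] [676.6 294.6]
keeper_eye [676.13314883 293.47710589]
82.0583
```

View pics/m1.png

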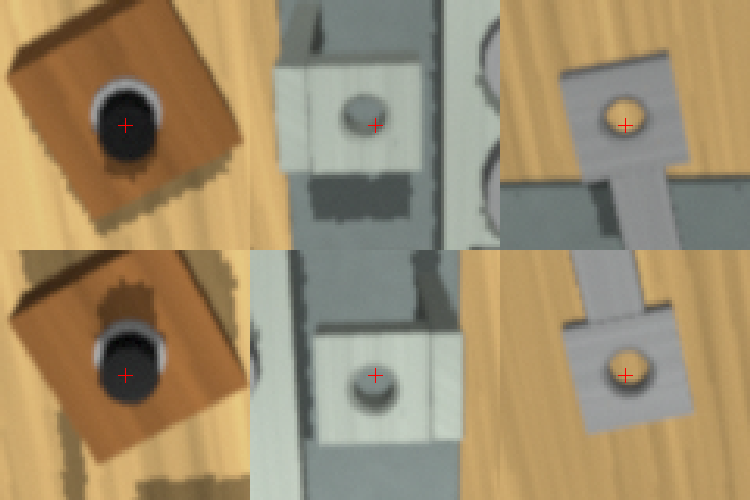

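```bash
python3 - <<'E'
from look import *; import pickle
w,_=pickle.load(open("g1.pkl","rb"))
def f(px,xy,tz,yaw,z): return atz(w,px,z,{"tool_pos":[*xy,tz],"tool_rot":down(yaw)})[:2]
a=f((257.8,188.8),(514,152),225,TH,116);b=f((255,181),(514,152),225,TH+np.pi,116)
c=f((260.3,184.1),(673,295),240,TH,128);d=f((252.3,183.7),(673,295),240,TH+np.pi,128)
print(a,b,c,d)
lug=(a+b)/2;eye=(c+d)/2
# hinge: 170 from both, on +x side
m=(lug+eye)/2;v=eye-lug;L=np.linalg.norm(v);n=np.array([v[1],-v[0]])/L
h=m+n*np.sqrt(170**2-L*L/4);print("lug",lug,"eye",eye,"hinge",h)
th=np.arctan2(*(h-lug)[::-1]);print("theta",th,"swing",np.arctan2(*(lug-h)[::-1])-np.arctan2(*(eye-h)[::-1]))
u=(eye-h)/170;print("knob open",h+105*u,"closed",h+105*(lug-h)/170)
E
```

```text
[514.53178839 147.95192046] [514.76125042 148.06534157] [676.49330731 294.17674613] [676.88713812 294.15683167]
lug [514.6465194  148.00863101] eye [676.69022272 294.1667889 ] hinge [682.9828143  124.28328972]
theta -0.1400178915519339 swing 1.3937547328118416
knob open [679.09621362 229.21133333] closed [579.01039686 138.93717699]
```

```bash
cat > keep.py <<'E'
from meas import *
H=np.array([682.98,124.28]); 
def k(phi,z,vel=80):
    p=H+105*np.array([np.cos(phi),np.sin(phi)])
    return [*p,z],down(phi-np.pi/2)
p,q=k(1.608,230); manip.goto(p,q)
manip.move_gripper(0.32)
p,q=k(1.608,135); manip.move_l(p,q,vel=100); print(manip.state()["force"])
for phi in np.linspace(1.608,3.0016,9)[1:]:
    p,q=k(phi,135); manip.move_l(p,q,vel=60)
print(manip.state()["force"])
manip.move_gripper(0); print("w",manip.state()["gripper_width"]*85,manip.state()["force"])
manip.move_gripper(0.32); p,q=k(3.0016,230); manip.move_l(p,q,vel=120)
m,c=meas("keeper_eye",(514.6,148),128,237); print(m)
cv2.imwrite("pics/m2.png",np.hstack([c[:250],c[250:]])); print(manip.state()["time_s"])
E
python3 keep.py
```

```text
[ 0.10494734 -0.2487028   0.93584679]
[-0.78710933 -0.25986569  0.4867854 ]
w 13.801751627093681 [-0.12316554  0.32611103  2.53857639]
keeper_eye -0.17 0.92 [255. 186.] [513.8 148.5]
keeper_eye 2.97 0.78 [256. 186.] [513.2 149.3]
[513.48940039 148.91083185]
95.9
```

View pics/m2.png

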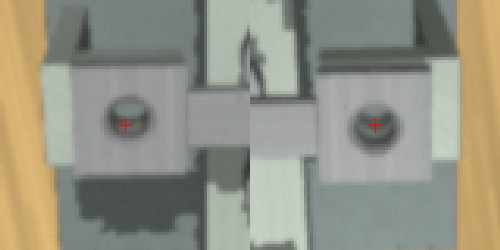

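```bash
python3 - <<'E'
from look import *; import pickle
w,_=pickle.load(open("g1.pkl","rb"))
def f(px,xy,tz,yaw,z): return atz(w,px,z,{"tool_pos":[*xy,tz],"tool_rot":down(yaw)})[:2]
print(f((256,183.8),(514.6,148),237,TH,128),f((256.3,186.6),(514.6,148),237,TH+np.pi,128))
E
```

```text
[514.29549094 149.0866418 ] [515.09074408 149.66943495]
```

```bash
cat > pin.py <<'E'
from pp import *
Q=down(TH+np.pi/2); P=np.array([629,-61.])
manip.goto([500,-20,260],Q); manip.goto([*P,160],Q); manip.move_gripper(0.45)
manip.move_l([*P,47.5],Q,vel=80); print(manip.state()["force"])
manip.move_gripper(0); print("w",manip.state()["gripper_width"]*85,manip.state()["force"])
manip.move_l([*P,150],Q,vel=80); print("w",manip.state()["gripper_width"]*85)
manip.move_l([*P,260],Q,vel=200); manip.goto([514.65,148.2,260],Q); manip.move_l([514.65,148.2,185],Q,vel=120)
manip.hold(.3); print("f0",manip.state()["force"],manip.state()["tool_pos"])
st=manip.state(); w=manip.camera("wrist"); save(w,"p1")
for n,z in(("pin_tip",143.5),("pin_head",193.5),("keeper_eye",128)):
  print(n,[(np.round(m["centre"]),round(m["confidence"],2),atz(w,m["centre"],z,st)[:2].round(1)) for m in manip.mark_of(w,n)])
print(st["time_s"])
E
python3 pin.py
```

```text
[1.03036132 0.11129962 0.013675  ]
w 15.782358347180228 [-1.25970054  1.1746999   7.15781863]
w 15.703708092893198
f0 [-0.24896538  0.24369874 -1.19436113] [514.92393356 148.25232122 185.50053875]
pin_tip [(array([255., 210.]), 0.87, array([511.1, 148.7]))]
pin_head [(array([257., 252.]), 0.91, array([514.6, 149.5]))]
keeper_eye [(array([260., 207.]), 0.8, array([515., 152.]))]
104.0583
```

View pics/p1.png

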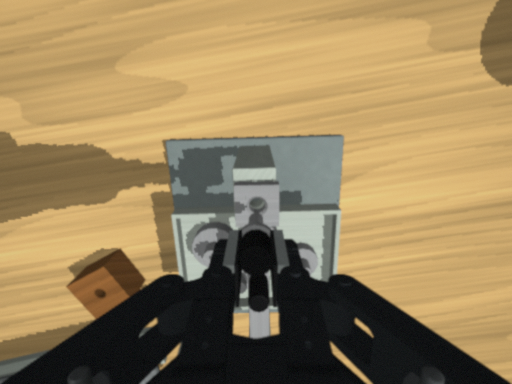

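```bash
cat > ins.py <<'E'
from pp import *
Q=down(TH+np.pi/2); x,y=514.65,148.2
f0=np.array(manip.state()["force"])
for z in [172,168,164,160,157,154,151,148,145,142,140,138,136,134.5,133.5]:
    manip.move_l([x,y,z],Q,vel=40); s=manip.state(); f=np.array(s["force"])-f0
    print(z,s["tool_pos"].round(1),f.round(1))
    if np.abs(f).max()>9: break
st=manip.state(); w=manip.camera("wrist"); save(w,"p2"); print(st["time_s"])
E
python3 ins.py
```

```text
172 [514.4 148.2 171.7] [ 0.3 -0.2  0.6]
168 [514.5 148.2 167.8] [ 0.3  1.5 -0.1]
164 [514.5 148.2 163.8] [ 0.8  1.4 -0.3]
160 [514.4 148.2 159.7] [1.  0.6 0.2]
157 [514.5 148.2 156.8] [ 0.3  1.3 -0.2]
154 [514.5 148.2 153.8] [-0.6  0.9 -0.1]
151 [514.5 148.2 150.8] [ 0.8  0.2 -0.3]
148 [514.5 148.2 147.8] [-0.   0.6  0.4]
145 [514.5 148.2 144.8] [-0.   0.8 -0.7]
142 [514.5 148.2 141.8] [-0.   0.7 -0.1]
140 [514.5 148.2 139.9] [-0.9 -0.1  0.1]
138 [514.5 148.2 137.9] [-0.  -0.1 -0.5]
136 [514.5 148.2 135.9] [ 0.3  0.2 -0.5]
134.5 [514.6 148.2 134.4] [ 0.3  0.7 -0.1]
133.5 [514.8 148.3 134. ] [-1.2  0.7  5.4]
108.2333
```

```bash
python3 - <<'E'
from pp import *
manip.move_gripper(0.4); Q=down(TH+np.pi/2)
manip.move_l([514.65,148.2,260],Q,vel=100)
m=[]
for yaw in(TH,TH+np.pi):
    manip.goto([514.6,148,260],down(yaw)); manip.hold(.2); st=manip.state(); w=manip.camera("wrist")
    print([(round(k["confidence"],2),atz(w,k["centre"],142,st)[:2].round(1)) for k in manip.mark_of(w,"pin_head")])
    m.append(w["color"][60:260,150:360,::-1])
cv2.imwrite("pics/e1.png",np.hstack(m))
E
python3 gauge.py g3; python3 - <<'E'
import cv2,numpy as np
a=cv2.imread("pics/e1.png");b=cv2.resize(cv2.imread("pics/g3.png"),(420,336))
cv2.imwrite("pics/e2.png",np.vstack([a,b]))
E
```

```text
[(0.81, array([513.5, 145. ]))]
[(0.68, array([512.1, 152.5])), (0.2, array([559.1, 130.2]))]
117.325
```

View pics/e2.png

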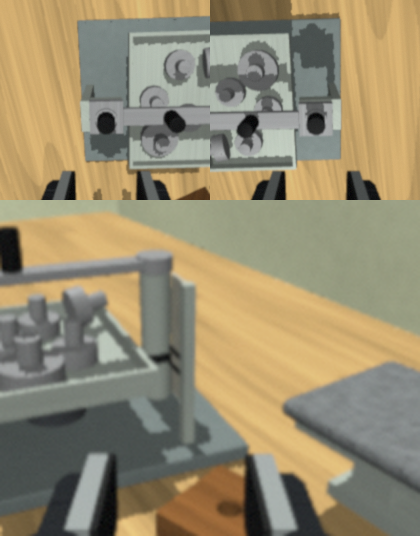

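```bash
python3 - <<'E'
from look import *
g=np.array([514.6,148,135])
manip.goto([480,-60,300],down(np.pi/2))
for az,el,L in [(60,20,300),(60,30,300),(70,30,300),(45,30,300),(60,35,340)]:
    p,q=view_pose(g,np.radians(az),np.radians(el),L); 
    if manip.solve_ik(p,q) is not None and p[2]>100: break
print(az,el,p); manip.goto(p,q); manip.hold(.3); w=manip.camera("wrist")
cv2.imwrite("pics/e3.png",cv2.resize(w["color"][110:270,170:370,::-1],(750,600),interpolation=cv2.INTER_CUBIC))
manip.goto([450,-60,300],down(np.pi/2)); print(manip.state()["time_s"])
E
```

```text
60 20 [442.95319953  24.93648594 152.12726837]
121.1667
```

View pics/e3.png

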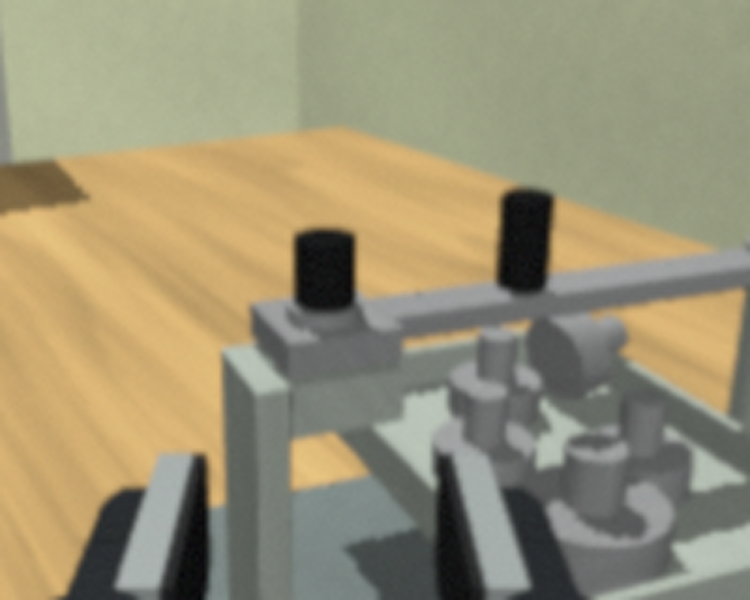

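```bash
python3 -c "
from plant import manip
print(manip.sign_off(), manip.state()['time_s'])"
```

```text
the job is handed in; nothing more can be done
the job is handed in; nothing more can be done
```

I loaded the tray with the big weight and four of the five small ones, swung the keeper over the lug, pushed the pin home and handed the job in at about 121 s on the robot's clock. `sign_off` gives no verdict.

**Last checks**
- **Tray:** the last gauge view showed the pointer between the marks; I had read it as about 46 mm down when the last weight went on.
- **Keeper:** before the pin went in, I measured the keeper hole about 1.4 mm from the lug hole (5 mm allowed).
- **Pin:** a side view shows it upright with its collar sitting on the keeper. It went in with little resistance and met about 5 N when it seated, at the expected height.
- **Robot:** it was clear of everything, about 300 mm up and away from the carrier.
- **Bystanders:** I never went near the jug, thimble or sleeve board. I did not re-measure their positions at the end.

**What went wrong or disagreed**
- The third small weight toppled when I put it down. It lies on its side in the tray and clears the keeper, and its weight shows in the gauge reading.
- The weights I got from the wrist force were unreliable for the small ones (91 to 167 g for a nominal 120 g), so I relied on the gauge instead.
- Two network readings of the pin head after insertion suggested it stood several millimetres too high. The side view and the seating height do not support that.

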